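# Set up the sauce rail for service

### The arm

A 6-joint arm with a two-finger parallel gripper is mounted at the origin on a cart in front of the work surface, level with it; the furniture and walls round the work are solid. World frame = base frame: x ahead of the robot, y to its left, z up, the work surface at z = 0. Lengths are in m, angles in rad, forces in N, time in s.
With the tool pointing down it reaches from about 0.3 to 0.775 m from the base axis. Payload 14.6 kg.
Tool frame: the origin (TCP) lies on the centre line of the jaws, within the pads' length; the fingertips stand 22 mm ahead of it and the grasp point (between the pads) lies 3 mm ahead of it; z points along the fingers, y is the line along which they close (so a half turn about z gives the same grasp; the last joint's range is limited). The gripper opens to 94 mm and grips with 3 to 60 N. Pads are 16 mm wide; open, the fingers measure 119 mm over their backs; the gripper's body (75 mm by 177 mm) begins 78 mm behind the grasp point.
Start: joints at [-0.067, 0.3, 1.521, -0, 1.321, -0.067], TCP at [0.55, -0, 0.227] pointing down, gripper open.
Joint ranges: [-3.03, 3.03], [-0.79, 2.21], [0.23, 2.52], [-1.04, 4.18], [0, 3.07], [-2.55, 2.55]. Speed limits (rad/s): [2.22, 2.22, 2.57, 3.14, 3.14, 3.14].

### API

Orientations are given as a rotation vector (axis times angle).
In Python, from station import monitor, viewer, order gives the robot as it stands.
- The arm moves only by the shell command python3 -m handwheel 'ROWS' [FORCE]. ROWS is a JSON object of lists of equal length, an entry for each row: "travel": the shift along the tool's x, y, z in cm, a list of three; "twist": the turn about the tool's z in units of 6 degrees (1.0 is 6 degrees); "gripper": the closure, from 0 (fully open) to 1 (shut). In form: {"travel": [[dx, dy, dz], ...], "twist": [twist, ...], "gripper": [gripper, ...]}. A call has 1 to 12 rows; each row shifts and turns the commanded pose from where the row before left it, along the tool's axes as they then stand; what a row does not reach is not made up. A row lasts 1/12 s, in which the tool goes at most 41.7 mm and 7.16 degrees, less where a joint would pass 70% of its speed; a pose out of reach is approached as far as the arm can. A call with a gripper value outside its range is refused whole. The fingers move at their own pace and stop on an object; FORCE is the grip in N (left out, the last holds). Time passes only in rows, so rows that do not move let the fingers close. It gives the time, the measured TCP pose, the force, the opening and the grip force at its end, in the units of the state.
- monitor.read_state(): the state, without advancing time (a new reading comes with each control period).
- viewer.read_camera(name): name is "scene" or "side" or "wrist"; returns a dict with "frame" (480x640x3 uint8, red, green, blue), "z_map" (480x640 float32, m along the optical axis (not along the pixel's ray), 0 where there is no reading), "fx", "fy", "cx", "cy" (pixels), "world_from_camera" (4x4, takes a point from camera to world coordinates). Camera axes: x right, y up, looking along -z (the intrinsics and any distortion apply to the point x, -y, -z); pixel columns grow to the right and rows downward; lengths in m; the calibration is good to about 2 mm. A picture is of the moment at which its call begins.
- order.job_done(): hands the job in; it is judged then, once.
The state is a dict: "time": time; "joints": joint angles; "joint_vel": joint speeds; "tau": joint torques, N m; "tool_pos": TCP position; "tool_rot": TCP orientation; "contact_force": force on the tool from outside, world axes, zero at the start; "moment": the same for the moment, N m; "width": finger opening in m; "gripper_force": force on a finger pad.
Only numpy, scipy, OpenCV 4.12 (cv2) and the standard library are available. Lean on these libraries where they do the work, as an engineer would, in place of code of your own. Each camera call takes 0.05 s, during which the arm holds its last target. There are 200 camera calls.

### The job

Set up the steel sauce rail for service, each sauce with what finishes it: stand the mustard-yellow squeeze bottle in the empty well directly behind the green tub, the red spice jar in the one behind the orange tub and the steel shaker in the one behind the cream tub, and set the ramekin for the dip the right way up on the middle of the green tub's lid. Everything is to stand upright at the bottom of its well or flat on the lid, set down rather than dropped. Leave the tubs in their wells, and the timer and the glass where they are.

Things in the scene. Friction and masses are not known exactly. Their poses are not given: they have to be found in the camera images.
- rail: Steel counter rail, 206 (x) x 338 (y) mm, deck top 42 mm up. Origin: centre of underside; x away from robot, y left. Round wells, 5 mm deck over a solid floor 6 mm above the counter: front row (82 mm wide, tubs in them) at x = -0.050, back row (80 mm wide, empty) at x = 0.055; each at y = 0.110, 0, -0.110, so a tub's back well has the tub's y. Stands left or right, the board on the other side.
- tub_green: Lidded plastic sauce tub, round, 72 mm high, 84 mm across its flat off-white lid (8 mm thick), body tapering to the bottom; body and round sticker on the lid (32 mm) are green. It stands loose in one of the three front wells of the rail (which one varies), lid top 78 mm above the counter. Origin: centre of its underside, z up.
- tub_orange: Lidded plastic sauce tub, round, 72 mm high, 84 mm across its flat off-white lid (8 mm thick), body tapering to the bottom; body orange-brown, round sticker on the lid (32 mm) orange. It stands loose in one of the three front wells of the rail (which one varies), lid top 78 mm above the counter. Origin: centre of its underside, z up.
- tub_cream: Lidded plastic sauce tub, round, 72 mm high, 84 mm across its flat off-white lid (8 mm thick), body tapering to the bottom; body pale cream yellow, no sticker on its lid. It stands loose in one of the three front wells of the rail (which one varies), lid top 78 mm above the counter. Origin: centre of its underside, z up.
- bottle: Dull mustard-yellow plastic squeeze bottle with a pointed nozzle, 158 mm high in all, round, 50 mm across from the bottom to 100 mm up, screw cap 38 mm across from 100 to 122 mm up (firm, good to hold), nozzle 16 mm across above, 0.22 kg. Starts on a wooden board (280 x 400 mm, 21 mm thick) beside the rail, 115 mm or more (centres) from its neighbours. Origin: centre of its underside, z up.
- jar: Red-orange spice jar with a pale screw cap, round, 94 mm high, 58 mm across up to 78 mm, cap 52 mm across above, 0.19 kg. Starts on a wooden board (280 x 400 mm, 21 mm thick) beside the rail, 115 mm or more (centres) from its neighbours. Origin: centre of its underside, z up.
- shaker: Plain pale (off-white looking) steel shaker (dredger) with small holes in its domed steel top, round, 104 mm high, 68 mm across at its widest, 0.21 kg. Starts on a wooden board (280 x 400 mm, 21 mm thick) beside the rail, 115 mm or more (centres) from its neighbours. Origin: centre of its underside, z up.
- ramekin: Off-white fluted porcelain ramekin (small open dish), 41 mm high, 68 mm across at the rim and 60 mm at the foot, 0.11 kg; can be taken across its outside. Starts on a wooden board (280 x 400 mm, 21 mm thick) beside the rail, 115 mm or more (centres) from its neighbours. Origin: centre of its underside, z up.
- timer: Red kitchen timer with a white dial, 54 x 62 mm, 66 mm high, standing loose beside the work, right, to be left alone. Origin: centre of its underside.
- tumbler: Clear empty drinking glass, 81 mm across, 92 mm high, standing loose beside the work, left, to be left alone. Origin: centre of its underside.
Mind the look-alikes: they are no part of the job. Leave any blue or pink look-alike of the shaker alone. Leave any purple look-alike of the tub_cream alone.

How it is judged:
By the outcome, as a careful person would: the job done as asked, in the order asked, and still so for the second after the job is handed in, with the robot touching nothing.
It also fails if it takes over 96 s, if anything falls off the work surface, if the arm or the gripper's body presses on something with over 40 N, if the wrist force passes 120 N, or if a joint passes its speed limit or range.

## Working session

There is one attempt and no reset: what is moved stays moved. The work goes in short steps, Python scripts to look and compute and a shell command to move; the robot and the scene stay as the last step left them, time stands still between calls to the robot, and variables do not carry over. Pictures are saved under pics/ and viewed, at most 14 in all, crops included, and the job is handed in when it is done.

```bash
mkdir -p pics; cat > h.py <<'E'
import numpy as np, cv2
from station import monitor, viewer
def cam(n,save=None):
    c=viewer.read_camera(n)
    if save: cv2.imwrite('pics/'+save,c['frame'][:,:,::-1])
    return c
def cloud(c):
    z=c['z_map']; v,u=np.mgrid[:480,:640]
    x=(u-c['cx'])/c['fx']*z; y=-(v-c['cy'])/c['fy']*z
    P=np.stack([x,y,-z,np.ones_like(z)],-1)@np.array(c['world_from_camera']).T
    P=P[...,:3]; P[z<=0]=np.nan
    return P
def ray(c,u,v,h):
    T=np.array(c['world_from_camera']); d=T[:3,:3]@np.array([(u-c['cx'])/c['fx'],-(v-c['cy'])/c['fy'],-1]); o=T[:3,3]
    return o+d*(h-o[2])/d[2]
E
python3 - <<'E'
from h import *
for n in ['scene','side','wrist']:
    c=cam(n,n+'0.png'); print({k:(v if not hasattr(v,'shape') else v.shape) for k,v in c.items() if k not in('frame','z_map')}); print(np.round(c['world_from_camera'],3)); np.savez(n+'0.npz',**c)
s=monitor.read_state(); print(s)
E
```

```text
{'fx': 578.9989512078909, 'fy': 578.9989512078909, 'cx': 331.7706368049327, 'cy': 234.9745657191815, 'world_from_camera': (4, 4)}
[[ 0.988 -0.083  0.13   0.735]
 [ 0.154  0.519 -0.841 -1.533]
 [ 0.002  0.851  0.525  1.002]
 [ 0.     0.     0.     1.   ]]
{'fx': 587.6845224562721, 'fy': 587.6845224562721, 'cx': 332.5273285565871, 'cy': 237.72163263346386, 'world_from_camera': (4, 4)}
[[-0.821  0.223 -0.526 -0.392]
 [-0.571 -0.298  0.765  1.268]
 [ 0.014  0.928  0.372  0.693]
 [ 0.     0.     0.     1.   ]]
{'fx': 431.5542483791522, 'fy': 431.5542483791522, 'cx': 323.33297471882867, 'cy': 231.9180763802534, 'world_from_camera': (4, 4)}
[[ 1.    -0.001  0.     0.549]
 [ 0.001  0.958  0.286  0.083]
 [-0.    -0.286  0.958  0.384]
 [ 0.     0.     0.     1.   ]]
{'time': 0.15, 'joints': array([-6.66170023e-02,  3.00340524e-01,  1.52141772e+00, -3.35783597e-05,
        1.32074170e+00, -6.65951474e-02]), 'joint_vel': array([ 0.00036711, -0.00202015, -0.00093147, -0.00053407, -0.00130236,
        0.0003536 ]), 'tau': array([-2.50185103e-04, -5.31960297e+01, -3.52822959e+01,  7.07691838e-02,
        2.35654798e-02, -3.66386917e-05]), 'tool_pos': array([ 5.49815756e-01, -8.09978673e-06,  2.27027065e-01]), 'tool_rot': array([-2.22098870e+00, -2.22095865e+00,  9.76689903e-04]), 'contact_force': array([ 0.42766808, -0.60386678, -0.49623053]), 'moment': array([-0.00612634, -0.01609831,  0.04644316]), 'gripper_force': 0.0, 'width': 0.0944820695538065}
```

View pics/scene0.png

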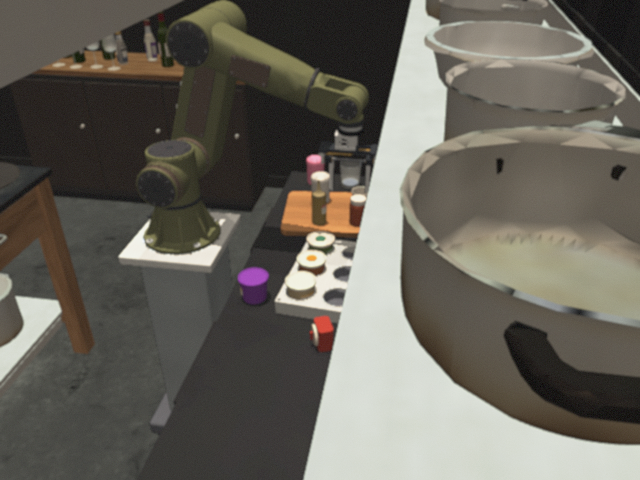

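View pics/side0.png

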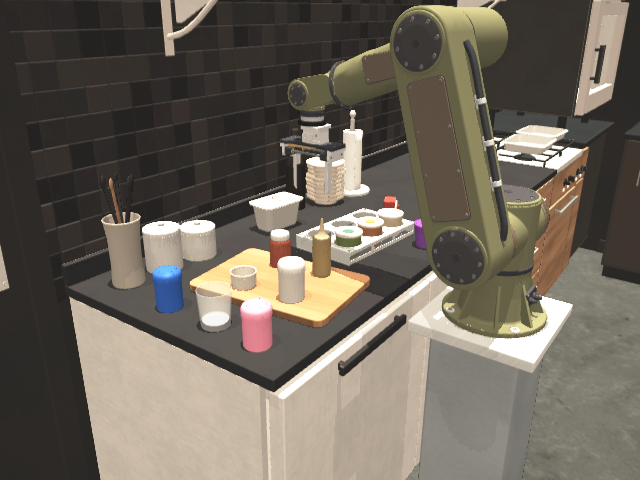

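The scene camera shows the board, at about (325,213), and the rail, at (320,275). From far to near, the lids are green (320,241), orange (312,260) and cream (300,285). In the side view the bottle is at (321,250), the jar at (280,250), the shaker at (291,280) and the ramekin at (243,278). The blue and pink look-alikes and the glass stand off the board.

View pics/wrist0.png

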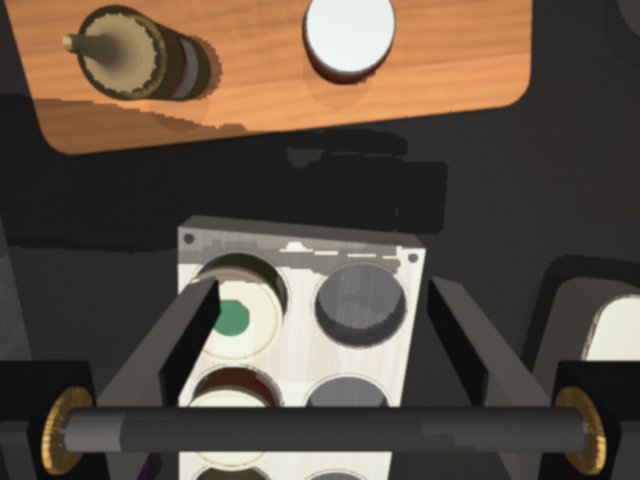

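```bash
python3 - <<'E'
from h import *
c=dict(np.load('side0.npz')); P=cloud(c)
def q(u,v): print((u,v),np.round(P[v,u],3))
for p in [(321,240),(321,255),(280,236),(280,255),(291,262),(291,285),(243,270),(243,285),(215,290),(349,231),(371,222),(391,214),(220,285),(300,305),(360,285)]: q(*p)
E
```

```text
(321, 240) [0.431 0.123 0.121]
(321, 255) [0.426 0.13  0.083]
(280, 236) [0.551 0.144 0.111]
(280, 255) [0.549 0.148 0.057]
(291, 262) [0.407 0.278 0.121]
(291, 285) [0.398 0.29  0.068]
(243, 270) [0.578 0.263 0.048]
(243, 285) [0.537 0.309 0.035]
(215, 290) [0.526 0.413 0.067]
(349, 231) [ 0.471 -0.071  0.077]
(371, 222) [ 0.457 -0.172  0.078]
(391, 214) [ 0.45  -0.281  0.075]
(220, 285) [0.516 0.406 0.08 ]
(300, 305) [0.378 0.282 0.018]
(360, 285) [0.315 0.113 0.022]
```

The wrist view shows the empty wells at (360,305) and (345,400), with the green tub at (230,318). The bottle is at (125,55) and the jar at (348,30). Next I'll look at the board from above.

```bash
python3 -m handwheel '{"travel":[[3,-0.5,-1.2],[3,-0.5,-1.2],[3,-0.5,-1.2],[3,-0.5,-1.2],[3,-0.5,-1.2],[3,-0.5,-1.2],[3,-0.5,-1.2],[3,-0.5,-1.2],[0,0,0],[0,0,0],[0,0,0]],"twist":[0,0,0,0,0,0,0,0,0,0,0],"gripper":[0,0,0,0,0,0,0,0,0,0,0]}' && python3 - <<'E'
from h import *
c=cam('wrist','w1.png'); np.savez('w1.npz',**c); print(np.round(c['world_from_camera'],3))
E
```

```text
time: 1.07
tool_pos: [0.5099, 0.2396, 0.3228]
tool_rot: [-2.221, -2.221, 0.002]
contact_force: [-0.1, -1.0, 0.2]
width: 0.0942
gripper_force: 0.0
[[ 1.    -0.001 -0.     0.509]
 [ 0.001  0.958  0.287  0.323]
 [-0.    -0.287  0.958  0.48 ]
 [ 0.     0.     0.     1.   ]]
```

View pics/w1.png

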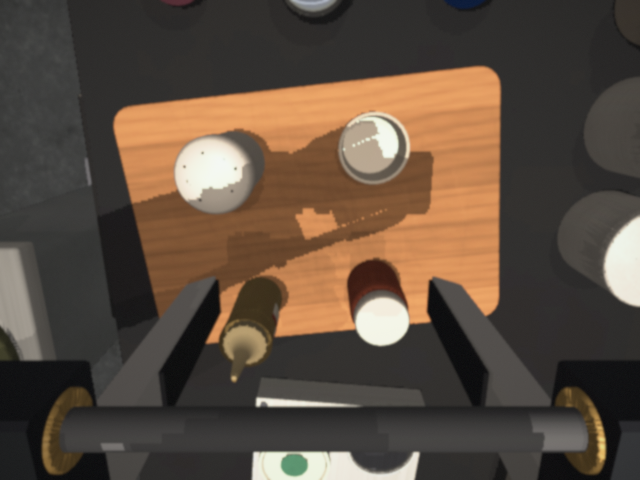

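From here the shaker's top is at (215,174), the ramekin at (374,148), the jar's cap at (382,318) and the bottle's nozzle at (240,360). Now the rail.

```bash
python3 -m handwheel '{"travel":[[-3.7,0,0],[-3.7,0,0],[-3.7,0,0],[-3.7,0,0],[-3.7,0,0],[-3.7,0,0],[-3.7,0,0],[-3.7,0,0],[-3.7,0,0],[0,0,0],[0,0,0],[0,0,0]],"twist":[0,0,0,0,0,0,0,0,0,0,0,0],"gripper":[0,0,0,0,0,0,0,0,0,0,0,0]}' && python3 - <<'E'
from h import *
c=cam('wrist','w2.png'); np.savez('w2.npz',**c); print(np.round(c['world_from_camera'],3))
E
```

```text
time: 2.12
tool_pos: [0.5097, -0.0934, 0.3231]
tool_rot: [-2.223, -2.219, 0.0]
contact_force: [-1.6, -0.0, 0.8]
width: 0.0939
gripper_force: 0.0
[[ 1.     0.     0.     0.509]
 [-0.     0.958  0.286 -0.01 ]
 [-0.    -0.286  0.958  0.481]
 [ 0.     0.     0.     1.   ]]
```

View pics/w2.png

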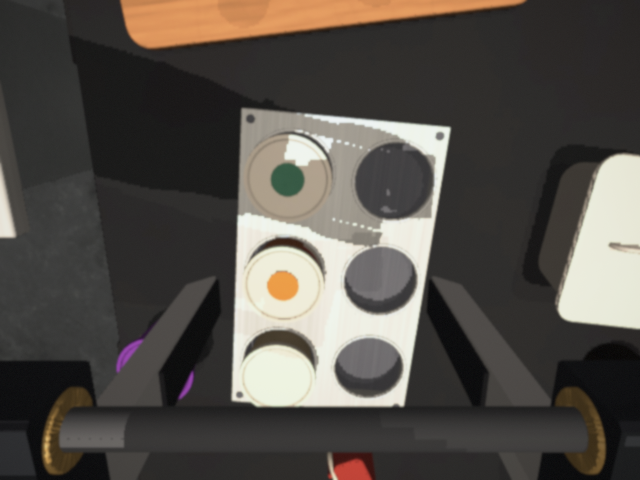

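The wells are clear. The back row is at (394,180), (380,280) and (368,366), and the lids are at (288,177), (284,284) and (278,375). Now to measure everything.

```bash
cat >> h.py <<'E'
def circ(p):
    # robust-ish: hull of points -> lsq circle
    h=cv2.convexHull((p*1e4).astype(np.float32).reshape(-1,1,2)).reshape(-1,2)/1e4
    A=np.c_[2*h,np.ones(len(h))]; s=np.linalg.lstsq(A,(h**2).sum(1),rcond=None)[0]
    r=np.sqrt(s[2]+s[0]**2+s[1]**2); (mx,my),mr=cv2.minEnclosingCircle((p).astype(np.float32))
    return np.round([s[0],s[1],r,mx,my,mr,len(p)],4)
E
python3 - <<'E'
from h import *
c=dict(np.load('w2.npz')); P=cloud(c); X,Y,Z=P[...,0],P[...,1],P[...,2]
m=(Z>.036)&(Z<.048)&(X>.38)&(X<.68)&(Y<0)&(Y>-.36)
p=P[m]; print('deck z',np.median(p[:,2]),'rect',cv2.minAreaRect(p[:,:2].astype(np.float32)))
for n,(x,y) in dict(g=(.47,-.07),o=(.46,-.18),c=(.45,-.28)).items():
    k=(Z>.07)&(Z<.086)&(np.hypot(X-x,Y-y)<.06); print(n,circ(P[k][:,:2]),np.median(Z[k]))
mm=m.astype(np.uint8)
f=np.zeros((480,640),np.uint8)
for (u,v) in [(394,180),(380,280),(368,366)]:
    # boundary of hole: march from centre outwards until deck level
    pts=[]
    for a in np.linspace(0,2*np.pi,72,endpoint=False):
        for r in np.arange(10,60,.5):
            uu,vv=int(round(u+r*np.cos(a))),int(round(v+r*np.sin(a)))
            if m[vv,uu]: pts.append(P[vv,uu,:2]);break
    pts=np.array(pts); A=np.c_[2*pts,np.ones(len(pts))]; s=np.linalg.lstsq(A,(pts**2).sum(1),rcond=None)[0]
    print('well',np.round([s[0],s[1],np.sqrt(s[2]+s[0]**2+s[1]**2)],4), 'floor',np.round(P[v,u],3))
# ray check: stickers at lid height
hsv=cv2.cvtColor(c['frame'],cv2.COLOR_RGB2HSV)
for n,lo,hi,(u0,v0) in [('g',(60,80,30),(95,255,255),(288,180)),('o',(8,120,80),(22,255,255),(284,285))]:
    k=cv2.inRange(hsv,lo,hi); w=np.zeros_like(k); w[v0-30:v0+30,u0-30:u0+30]=k[v0-30:v0+30,u0-30:u0+30]
    vv,uu=np.nonzero(w); print(n,'sticker',np.round(ray(c,uu.mean(),vv.mean(),.078),4),len(uu))
c=dict(np.load('w1.npz')); P=cloud(c); X,Y,Z=P[...,0],P[...,1],P[...,2]
for n,(x,y),R in [('bottle',(.42,.12),.05),('jar',(.55,.14),.05),('shaker',(.4,.28),.055),('ram',(.55,.29),.05)]:
    k=(np.hypot(X-x,Y-y)<R)&(Z>.03); q=P[k]; zt=np.nanpercentile(q[:,2],98); print(n,'top',round(zt,4))
    for z0 in np.arange(.04,.185,.012):
        s=q[abs(q[:,2]-z0)<.006]
        if len(s)>25: print('  ',round(z0,3),circ(s[:,:2]))
E
```

```text
deck z 0.042202801816071556 rect ((0.5167467594146729, -0.19221444427967072), (0.3392679691314697, 0.20653298497200012), 84.90792083740234)
g [ 4.754e-01 -7.790e-02  4.150e-02  4.754e-01 -7.810e-02  4.190e-02
  6.143e+03] 0.07709905294511893
o [ 4.681e-01 -1.860e-01  4.170e-02  4.680e-01 -1.863e-01  4.230e-02
  5.034e+03] 0.07713138309388934
c [ 4.573e-01 -2.764e-01  5.100e-02  4.592e-01 -2.771e-01  5.790e-02
  4.184e+03] 0.07688227455448016
well [ 0.581  -0.0866  0.0401] floor [ 0.587 -0.091  0.007]
well [ 0.5713 -0.1958  0.0402] floor [ 0.576 -0.21   0.008]
well [ 0.5616 -0.3051  0.0404] floor [ 0.566 -0.329  0.005]
g sticker [ 0.475  -0.0786  0.078 ] 721
o sticker [ 0.4677 -0.1867  0.078 ] 679
bottle top 0.1732
   0.04 [4.372e-01 1.106e-01 2.460e-02 4.380e-01 1.130e-01 2.470e-02 2.020e+02]
   0.052 [4.372e-01 1.105e-01 2.440e-02 4.381e-01 1.134e-01 2.430e-02 2.230e+02]
   0.064 [4.374e-01 1.095e-01 2.510e-02 4.388e-01 1.147e-01 2.450e-02 2.150e+02]
   0.076 [4.377e-01 1.097e-01 2.490e-02 4.382e-01 1.105e-01 2.510e-02 2.580e+02]
   0.088 [4.378e-01 1.097e-01 2.480e-02 4.380e-01 1.1
[... 1471 characters left out ...]
4.260e-01 2.709e-01 2.940e-02 1.330e+02]
   0.076 [4.157e-01 2.642e-01 3.170e-02 4.313e-01 2.725e-01 2.640e-02 1.310e+02]
   0.088 [4.160e-01 2.644e-01 3.140e-02 4.361e-01 2.766e-01 2.090e-02 5.500e+01]
   0.1 [4.157e-01 2.643e-01 3.370e-02 4.278e-01 2.743e-01 2.990e-02 1.100e+02]
   0.112 [4.154e-01 2.642e-01 3.380e-02 4.151e-01 2.643e-01 3.440e-02 7.860e+02]
   0.124 [4.156e-01 2.642e-01 3.120e-02 4.154e-01 2.645e-01 3.180e-02 4.225e+03]
ram top 0.4222
   0.04 [5.573e-01 2.818e-01 3.010e-02 5.570e-01 2.827e-01 3.160e-02 3.300e+02]
   0.052 [5.577e-01 2.815e-01 3.080e-02 5.578e-01 2.814e-01 3.110e-02 3.510e+02]
   0.064 [5.576e-01 2.816e-01 3.390e-02 5.577e-01 2.814e-01 3.440e-02 7.700e+02]
```

All the poses agree with the given sizes, and the ramekin stands rim up. First the bottle: go above it, check, then descend.

```bash
python3 -m handwheel '{"travel":[[2.5,-0.9,0.9],[2.6,-0.9,0.9],[2.5,-0.9,0.9],[2.6,-0.9,0.9],[2.5,-0.9,0.9],[2.6,-0.9,0.9],[2.5,-0.9,0.9],[2.6,-0.9,0.9],[0,0,0],[0,0,0]],"twist":[0,0,0,0,0,0,0,0,0,0],"gripper":[0,0,0,0,0,0,0,0,0,0]}'
```

```text
time: 3.0
tool_pos: [0.4373, 0.1125, 0.2513]
tool_rot: [-2.217, -2.225, 0.0]
contact_force: [0.3, 0.2, 0.1]
width: 0.0939
gripper_force: 0.0
```

```bash
python3 -m handwheel '{"travel":[[-0.2,0,2],[0,0,2],[0,0,2],[0,0,2],[0,0,1.5],[0,0,1.1],[0,0,0],[0,0,0],[0,0,0],[0,0,0],[0,0,0],[0,0,0]],"twist":[0,0,0,0,0,0,0,0,0,0,0,0],"gripper":[0,0,0,0,0,0,0,0.7,0.7,0.7,0.7,0.7]}' 30; python3 -m handwheel '{"travel":[[0,0,0],[0,0,0],[0,0,0],[0,0,0]],"twist":[0,0,0,0],"gripper":[0.7,0.7,0.7,0.7]}'
```

```text
time: 4.0
tool_pos: [0.4382, 0.109, 0.146]
tool_rot: [2.221, 2.221, 0.001]
contact_force: [0.5, 0.1, -0.4]
width: 0.064
gripper_force: 0.0
time: 4.33
tool_pos: [0.438, 0.109, 0.1456]
tool_rot: [2.221, 2.221, 0.0]
contact_force: [-1.1, -0.5, 0.9]
width: 0.0481
gripper_force: 30.0
```

The width of 48 mm means the tips caught the body's shoulder instead of the cap. I'll open, rise 6 mm and grip again.

```bash
python3 -m handwheel '{"travel":[[0,0,0],[0,0,0],[0,0,0],[0,0,-0.6],[0,0,0],[0,0,0],[0,0,0],[0,0,0],[0,0,0],[0,0,0]],"twist":[0,0,0,0,0,0,0,0,0,0],"gripper":[0.35,0.35,0.35,0.35,0.35,0.7,0.7,0.7,0.7,0.7]}' 30;python3 - <<'E'
from h import *
c=dict(np.load('w1.npz')); P=cloud(c); q=P[(np.hypot(P[...,0]-.437,P[...,1]-.11)<.04)&(P[...,2]>.1)]
r=np.hypot(q[:,0]-.4371,q[:,1]-.1103)
for z in np.arange(.112,.15,.002):
    s=r[abs(q[:,2]-z)<.001]; print(round(z,3),len(s),np.round(np.percentile(s,[5,50,95]),4))
E
```

```text
time: 5.17
tool_pos: [0.438, 0.109, 0.1515]
tool_rot: [-2.221, -2.221, 0.0]
contact_force: [-0.9, 0.1, 5.5]
width: 0.0344
gripper_force: 24.6
0.112 79 [0.0196 0.0237 0.0247]
0.114 135 [0.0178 0.0209 0.0247]
0.116 90 [0.0178 0.024  0.0249]
0.118 99 [0.0182 0.0241 0.0251]
0.12 130 [0.0183 0.0242 0.0254]
0.122 149 [0.0184 0.0244 0.0256]
0.124 153 [0.0185 0.0245 0.0258]
0.126 110 [0.0187 0.0246 0.0255]
0.128 96 [0.0181 0.0191 0.0204]
0.13 208 [0.0162 0.018  0.0193]
0.132 231 [0.0137 0.0161 0.0178]
0.134 191 [0.0117 0.0137 0.0158]
0.136 166 [0.0095 0.0114 0.0132]
0.138 69 [0.0083 0.0095 0.0109]
0.14 46 [0.0077 0.0087 0.0094]
0.142 48 [0.0066 0.008  0.0089]
0.144 45 [0.0059 0.0073 0.0082]
0.146 40 [0.0056 0.0065 0.0071]
0.148 21 [0.0056 0.006  0.0067]
```

```bash
python3 - <<'E'
from h import *
c=dict(np.load('w1.npz'));d=dict(np.load('side0.npz'))
a=cv2.resize(c['frame'][270:390,190:310],(480,480),interpolation=cv2.INTER_CUBIC)
b=cv2.resize(d['frame'][210:290,290:350],(300,400),interpolation=cv2.INTER_CUBIC)
o=np.zeros((480,790,3),np.uint8);o[:,:480]=a;o[:400,485:785]=b
cv2.imwrite('pics/b.png',o[:,:,::-1])
P=cloud(d);m=(np.hypot(P[...,0]-.437,P[...,1]-.11)<.045)&(P[...,2]>.03)
for v in range(215,285,3):
    u=np.nonzero(m[v])[0]
    if len(u)>1:
        q=P[v,u]; print(v,len(u),'z',np.round(np.median(q[:,2]),4),'w mm',round(len(u)*np.median(d['z_map'][v,u])/d['fx']*1e3,1))
E
```

```text
218 2 z 0.1773 w mm 5.1
221 3 z 0.1705 w mm 7.7
224 4 z 0.162 w mm 10.3
227 4 z 0.1534 w mm 10.3
230 6 z 0.1457 w mm 15.5
233 8 z 0.137 w mm 20.8
236 18 z 0.131 w mm 46.6
239 19 z 0.1252 w mm 49.1
242 18 z 0.1191 w mm 46.4
245 17 z 0.1109 w mm 43.9
248 19 z 0.1009 w mm 49.3
251 18 z 0.0929 w mm 46.8
254 19 z 0.0849 w mm 49.4
257 18 z 0.0759 w mm 47.0
260 19 z 0.0677 w mm 49.7
263 19 z 0.0595 w mm 49.7
266 19 z 0.0514 w mm 49.8
269 19 z 0.0415 w mm 50.0
272 15 z 0.0333 w mm 39.5
```

View pics/b.png

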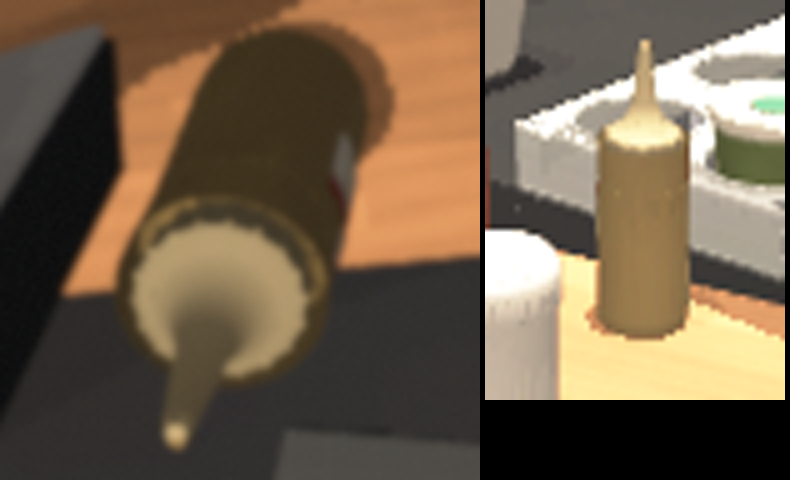

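Left is the wrist crop, right is the side crop. The 50 mm body reaches about z=0.126 and the cap sits recessed inside its rim, so there is no 38 mm neck to hold. I'll grip the top of the body instead.

```bash
python3 -m handwheel '{"travel":[[0,0,0],[0,0,0],[0,0,0],[0,0,0],[0,0,-0.2],[0,0,0],[0,0,0]],"twist":[0,0,0,0,0,0,0],"gripper":[0.2,0.2,0.2,0.2,0.2,0.2,0.2]}' 30;python3 - <<'E'
from h import *
c=cam('side');P=cloud(c)
for lo,hi in [(.03,.06),(.06,.09)]:
    k=(np.hypot(P[...,0]-.437,P[...,1]-.11)<.05)&(P[...,2]>lo)&(P[...,2]<hi); print(circ(P[k][:,:2]))
d=dict(np.load('side0.npz'));P=cloud(d);k=(np.hypot(P[...,0]-.437,P[...,1]-.11)<.05)&(P[...,2]>.03)&(P[...,2]<.06); print('before',circ(P[k][:,:2]))
E
```

```text
time: 5.75
tool_pos: [0.4381, 0.109, 0.1536]
tool_rot: [2.221, 2.221, 0.0]
contact_force: [0.3, 0.3, -0.8]
width: 0.0745
gripper_force: 0.0
[4.353e-01 1.168e-01 2.420e-02 4.350e-01 1.170e-01 2.470e-02 1.960e+02]
[4.361e-01 1.164e-01 2.480e-02 4.367e-01 1.193e-01 2.690e-02 2.030e+02]
before [4.341e-01 1.179e-01 2.430e-02 4.341e-01 1.180e-01 2.490e-02 2.000e+02]
```

The bottle is still upright. Descend and grip the body.

```bash
python3 -m handwheel '{"travel":[[0,0,1.8],[0,0,1.8],[0,0,0],[0,0,0],[0,0,0],[0,0,0],[0,0,0],[0,0,0],[0,0,0],[0,0,0]],"twist":[0,0,0,0,0,0,0,0,0,0],"gripper":[0.2,0.2,0.2,0.6,0.6,0.6,0.6,0.6,0.6,0.6]}' 30
```

```text
time: 6.63
tool_pos: [0.4381, 0.1091, 0.1181]
tool_rot: [2.221, 2.221, 0.001]
contact_force: [-2.7, 0.5, 6.6]
width: 0.0488
gripper_force: 30.0
```

```bash
python3 -m handwheel '{"travel":[[0,0,-1],[0,0,-2],[0,0,-2],[0,0,-2],[0,0,-2],[0,0,-1],[0,0,0],[0,0,0]],"twist":[0,0,0,0,0,0,0,0],"gripper":[0.6,0.6,0.6,0.6,0.6,0.6,0.6,0.6]}'; python3 - <<'E'
from h import *
c=cam('wrist','w3.png')
d=cam('side');cv2.imwrite('pics/s3.png',cv2.resize(d['frame'][140:300,200:420],(660,480))[:,:,::-1])
E
```

```text
time: 7.3
tool_pos: [0.4379, 0.109, 0.2172]
tool_rot: [2.221, 2.221, 0.0]
contact_force: [0.2, -0.2, -3.1]
width: 0.0492
gripper_force: 30.0
```

View pics/s3.png

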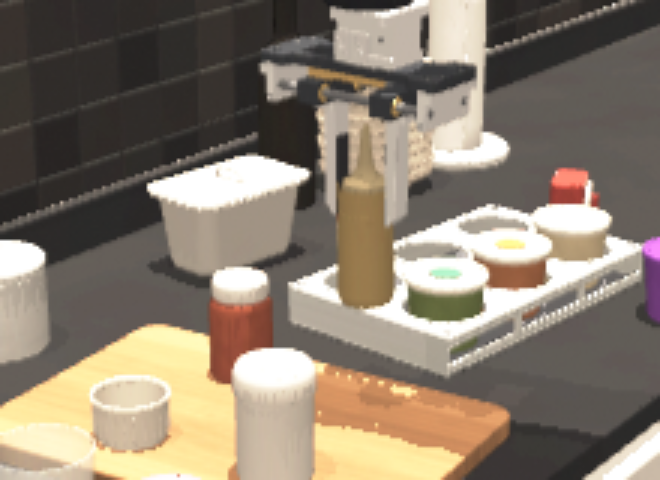

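The bottle hangs upright in the jaws, at about (365,240). Carry it to the well behind green.

```bash
python3 -m handwheel '{"travel":[[-2.4,1.8,0],[-2.5,1.8,0],[-2.4,1.8,0],[-2.5,1.8,0],[-2.4,1.8,0],[-2.5,1.8,0],[-2.4,1.8,0],[-2.5,1.7,0],[0,0,0],[0,0,0],[0,0,0]],"twist":[0,0,0,0,0,0,0,0,0,0,0],"gripper":[0.6,0.6,0.6,0.6,0.6,0.6,0.6,0.6,0.6,0.6,0.6]}'
```

```text
time: 8.32
tool_pos: [0.5804, -0.0866, 0.2163]
tool_rot: [-2.22, -2.22, 0.002]
contact_force: [0.6, -0.3, -1.5]
width: 0.0487
gripper_force: 30.0
```

```bash
python3 -m handwheel '{"travel":[[-0.1,0,2],[0,0,2],[0,0,2],[0,0,2],[0,0,1.6],[0,0,0.8],[0,0,0.3],[0,0,0.2],[0,0,0.1],[0,0,0.1],[0,0,0],[0,0,0]],"twist":[0,0,0,0,0,0,0,0,0,0,0,0],"gripper":[0.6,0.6,0.6,0.6,0.6,0.6,0.6,0.6,0.6,0.6,0.6,0.6]}'
```

```text
time: 9.32
tool_pos: [0.5812, -0.088, 0.107]
tool_rot: [2.221, 2.221, 0.001]
contact_force: [0.2, 0.2, -2.3]
width: 0.049
gripper_force: 30.0
```

```bash
python3 -m handwheel '{"travel":[[0,0,0.15],[0,0,0.1],[0,0,0.1],[0,0,0]],"twist":[0,0,0,0],"gripper":[0.6,0.6,0.6,0.6]}';  python3 -m handwheel '{"travel":[[0,0,0.05],[0,0,0.05],[0,0,0]],"twist":[0,0,0],"gripper":[0.6,0.6,0.6]}'
```

```text
time: 9.65
tool_pos: [0.5811, -0.0881, 0.1032]
tool_rot: [2.221, 2.221, 0.0]
contact_force: [-1.6, -0.9, 2.4]
width: 0.0485
gripper_force: 30.0
time: 9.9
tool_pos: [0.5812, -0.0882, 0.1032]
tool_rot: [2.221, 2.221, 0.0]
contact_force: [-5.3, 1.1, 11.5]
width: 0.0489
gripper_force: 30.0
```

The bottle is on the floor of the well. Release and rise.

```bash
python3 -m handwheel '{"travel":[[0,0,0],[0,0,0],[0,0,0],[0,0,0],[0,0,0],[0,0,-1.5],[0,0,-2.5],[0,0,-2.5],[0,0,-2.5],[0,0,-2.5],[0,0,-1.5],[0,0,0]],"twist":[0,0,0,0,0,0,0,0,0,0,0,0],"gripper":[0.25,0.25,0.25,0.25,0.25,0.25,0.25,0.25,0.25,0.25,0.1,0]}'
```

```text
time: 10.9
tool_pos: [0.582, -0.0882, 0.2355]
tool_rot: [2.218, 2.218, 0.005]
contact_force: [-0.1, 0.7, -0.3]
width: 0.0807
gripper_force: 0.0
```

```bash
python3 -m handwheel '{"travel":[[2.7,-0.2,0],[2.7,-0.2,0],[2.7,-0.2,0],[2.7,-0.2,0.5],[2.7,-0.2,1],[2.7,-0.2,1],[2.7,-0.2,1],[2.6,-0.3,1],[0,0,1],[0,0,0],[0,0,0]],"twist":[0,0,0,0,0,0,0,0,0,0,0],"gripper":[0,0,0,0,0,0,0,0,0,0,0]}'
```

```text
time: 11.82
tool_pos: [0.5637, 0.1264, 0.176]
tool_rot: [-2.221, -2.221, 0.002]
contact_force: [-0.2, -0.0, 0.3]
width: 0.0944
gripper_force: 0.0
```

```bash
python3 -m handwheel '{"travel":[[0,0.1,2],[0,0,2],[0,0,2],[0,0,1.6],[0,0,1],[0,0,0],[0,0,0],[0,0,0],[0,0,0],[0,0,0],[0,0,0],[0,0,0]],"twist":[0,0,0,0,0,0,0,0,0,0,0,0],"gripper":[0,0,0,0,0,0,0,0.5,0.5,0.5,0.5,0.5]}' 30; python3 -m handwheel '{"travel":[[0,0,0],[0,0,0],[0,0,0],[0,0,-1],[0,0,-2.5],[0,0,-2.5],[0,0,-2.5],[0,0,-2.5],[0,0,0],[0,0,0]],"twist":[0,0,0,0,0,0,0,0,0,0],"gripper":[0.5,0.5,0.5,0.5,0.5,0.5,0.5,0.5,0.5,0.5]}'
```

```text
time: 12.82
tool_pos: [0.5651, 0.1271, 0.0913]
tool_rot: [2.221, 2.221, 0.001]
contact_force: [-0.6, 0.0, 0.0]
width: 0.064
gripper_force: 0.0
time: 13.65
tool_pos: [0.5652, 0.1271, 0.2021]
tool_rot: [2.221, 2.221, 0.003]
contact_force: [1.0, -0.4, -2.6]
width: 0.0578
gripper_force: 30.0
```

The jar is held. I'll raise it above the bottle's nozzle and carry it to the well behind orange.

```bash
python3 -m handwheel '{"travel":[[0,0,-2.5],[-2,0.1,-2],[-3.3,0,-2],[-3.3,0.1,-0.5],[-3.4,0,0],[-3.4,0.1,0],[-3.4,0,0],[-3.4,0.1,0],[-3.4,0.1,0],[-3.4,0,0],[-3.3,0.1,0],[0,0,0]],"twist":[0,0,0,0,0,0,0,0,0,0,0,0],"gripper":[0.5,0.5,0.5,0.5,0.5,0.5,0.5,0.5,0.5,0.5,0.5,0.5]}'; python3 -m handwheel '{"travel":[[0,0,0],[0,0,0]],"twist":[0,0],"gripper":[0.5,0.5]}'
```

```text
time: 14.65
tool_pos: [0.57, -0.2009, 0.2686]
tool_rot: [-2.224, -2.215, 0.003]
contact_force: [-0.1, -0.1, -2.5]
width: 0.0576
gripper_force: 30.0
time: 14.82
tool_pos: [0.5707, -0.1956, 0.2697]
tool_rot: [-2.22, -2.22, 0.001]
contact_force: [-0.6, -0.1, -2.3]
width: 0.0578
gripper_force: 30.0
```

```bash
python3 -m handwheel '{"travel":[[0,0.1,2],[0,0,3],[0,0,3],[0,0,3],[0,0,3],[0,0,2.2],[0,0,1.2],[0,0,0.8],[0,0,0.4],[0,0,0.2],[0,0,0],[0,0,0]],"twist":[0,0,0,0,0,0,0,0,0,0,0,0],"gripper":[0.5,0.5,0.5,0.5,0.5,0.5,0.5,0.5,0.5,0.5,0.5,0.5]}'; python3 -m handwheel '{"travel":[[0,0,0.1],[0,0,0.1],[0,0,0.1],[0,0,0]],"twist":[0,0,0,0],"gripper":[0.5,0.5,0.5,0.5]}'
```

```text
time: 15.82
tool_pos: [0.5725, -0.1961, 0.084]
tool_rot: [2.22, 2.22, 0.001]
contact_force: [-1.1, 0.5, -2.0]
width: 0.0573
gripper_force: 30.0
time: 16.15
tool_pos: [0.5719, -0.196, 0.0799]
tool_rot: [-2.221, -2.221, 0.0]
contact_force: [-0.3, -0.1, -2.4]
width: 0.0578
gripper_force: 30.0
```

```bash
python3 -m handwheel '{"travel":[[0,0,0.1],[0,0,0.1],[0,0,0.1],[0,0,0]],"twist":[0,0,0,0],"gripper":[0.5,0.5,0.5,0.5]}';python3 -m handwheel '{"travel":[[0,0,0.1],[0,0,0.05],[0,0,0]],"twist":[0,0,0],"gripper":[0.5,0.5,0.5]}'
```

```text
time: 16.48
tool_pos: [0.5719, -0.196, 0.0767]
tool_rot: [-2.221, -2.221, 0.0]
contact_force: [0.1, -0.3, -1.2]
width: 0.0575
gripper_force: 30.0
time: 16.73
tool_pos: [0.5721, -0.1961, 0.0762]
tool_rot: [2.221, 2.221, 0.0]
contact_force: [-4.9, 0.9, 5.1]
width: 0.0576
gripper_force: 30.0
```

```bash
python3 -m handwheel '{"travel":[[0,0,0],[0,0,0],[0,0,0],[0,0,0],[0,0,-1],[0,0,-2],[0,0,-3],[0,0,-3],[0,0,-3],[0,0,-3],[0,0,-2],[0,0,0]],"twist":[0,0,0,0,0,0,0,0,0,0,0,0],"gripper":[0.28,0.28,0.28,0.28,0.28,0.28,0.28,0.28,0.1,0,0,0]}'; python3 - <<'E'
from h import *
d=cam('side');cv2.imwrite('pics/s4.png',cv2.resize(d['frame'][140:300,200:420],(660,480))[:,:,::-1])
E
```

```text
time: 17.73
tool_pos: [0.5731, -0.1964, 0.2512]
tool_rot: [2.216, 2.216, 0.005]
contact_force: [1.3, -0.6, 1.2]
width: 0.0909
gripper_force: 0.0
```

View pics/s4.png

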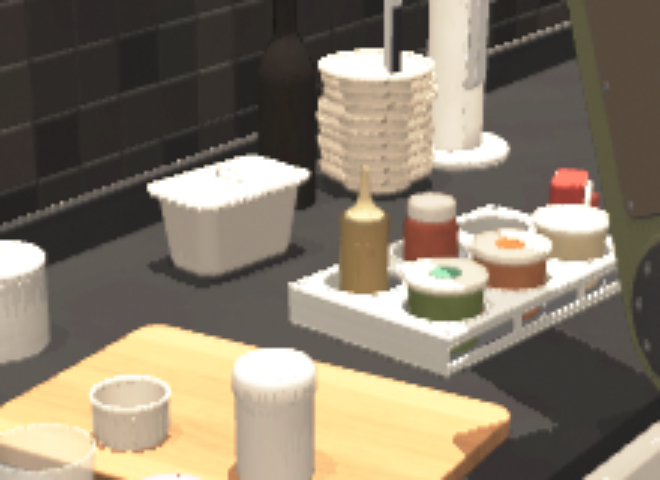

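The bottle, at (363,240), and the jar, at (432,225), stand upright in their wells. Next is the shaker.

```bash
python3 -m handwheel '{"travel":[[3.6,-1.2,0],[3.6,-1.2,0],[3.6,-1.2,0],[3.6,-1.2,0],[3.6,-1.2,0],[3.6,-1.2,0],[3.6,-1.2,0],[3.6,-1.2,0],[3.6,-1.2,0],[3.6,-1.2,0],[3.6,-1.2,0],[3.6,-1.2,0]],"twist":[0,0,0,0,0,0,0,0,0,0,0,0],"gripper":[0,0,0,0,0,0,0,0,0,0,0,0]}'; python3 -m handwheel '{"travel":[[2.8,-1.3,0],[0,0,2],[0,0,2],[0,0,2],[0,0,0],[0,0,0]],"twist":[0,0,0,0,0,0],"gripper":[0,0,0,0,0,0]}'
```

```text
time: 18.78
tool_pos: [0.4267, 0.2374, 0.2448]
tool_rot: [-2.221, -2.221, 0.002]
contact_force: [0.3, -0.1, 0.1]
width: 0.0942
gripper_force: 0.0
time: 19.28
tool_pos: [0.4145, 0.2637, 0.1848]
tool_rot: [-2.221, -2.221, 0.004]
contact_force: [-0.0, -0.8, 1.2]
width: 0.094
gripper_force: 0.0
```

```bash
python3 -m handwheel '{"travel":[[0,0.1,1.8],[0,0,1.8],[0,0,1.8],[0,0,1.4],[0,0,0.8],[0,0,0],[0,0,0],[0,0,0],[0,0,0],[0,0,0],[0,0,0],[0,0,0]],"twist":[0,0,0,0,0,0,0,0,0,0,0,0],"gripper":[0,0,0,0,0,0,0,0.4,0.4,0.4,0.4,0.4]}' 30; python3 -m handwheel '{"travel":[[0,0,0],[0,0,-1],[0,0,-2.5],[0,0,-2.5],[0,0,-2.5],[0,0,-2.5],[0,0,-2.5],[0,0,-2],[0,0,0],[0,0,0]],"twist":[0,0,0,0,0,0,0,0,0,0],"gripper":[0.4,0.4,0.4,0.4,0.4,0.4,0.4,0.4,0.4,0.4]}'; python3 - <<'E'
from h import *
d=cam('side');cv2.imwrite('pics/s5.png',cv2.resize(d['frame'][120:320,180:420],(720,600))[:,:,::-1])
E
```

```text
time: 20.28
tool_pos: [0.416, 0.2641, 0.1098]
tool_rot: [-2.221, -2.221, -0.001]
contact_force: [-1.4, -0.1, 3.6]
width: 0.0663
gripper_force: 30.0
time: 21.12
tool_pos: [0.416, 0.264, 0.2648]
tool_rot: [2.221, 2.221, 0.002]
contact_force: [0.1, -0.3, -2.7]
width: 0.0661
gripper_force: 30.0
```

View pics/s5.png

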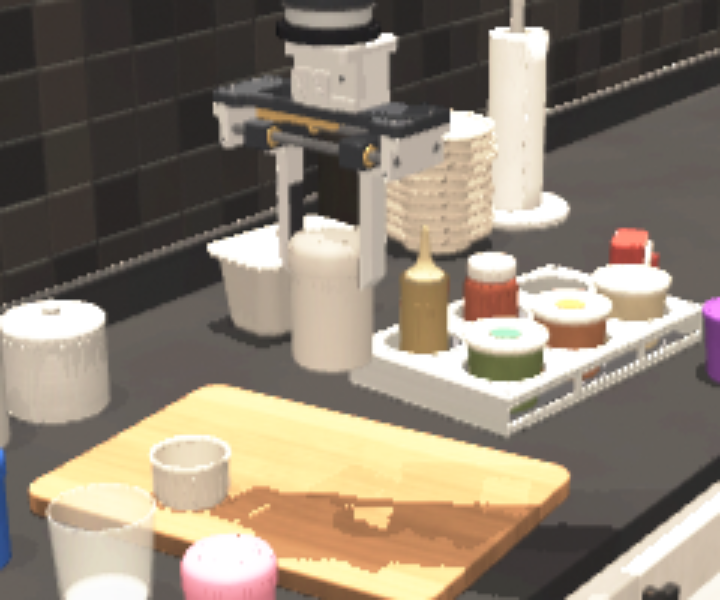

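The shaker hangs straight, at (335,300), with its bottom above everything on the way. Carry it to the well behind cream.

```bash
python3 -m handwheel '{"travel":[[-2,0.5,0],[-3.5,0.9,0],[-3.6,0.9,0],[-3.6,0.9,0],[-3.6,0.9,0],[-3.6,0.9,0],[-3.6,0.9,0],[-3.6,0.9,0],[-3.6,0.9,0],[-3.6,0.9,0],[-3.6,0.9,0],[-3.6,0.9,0]],"twist":[0,0,0,0,0,0,0,0,0,0,0,0],"gripper":[0.4,0.4,0.4,0.4,0.4,0.4,0.4,0.4,0.4,0.4,0.4,0.4]}'; python3 -m handwheel '{"travel":[[-3.6,0.9,0],[-3.6,0.9,0],[-3.6,0.9,0],[-3,0.8,0],[-1.6,0.5,0],[0,0,0],[0,0,0],[0,0,0]],"twist":[0,0,0,0,0,0,0,0],"gripper":[0.4,0.4,0.4,0.4,0.4,0.4,0.4,0.4]}'
```

```text
time: 22.17
tool_pos: [0.5196, -0.1528, 0.2626]
tool_rot: [-2.22, -2.219, 0.002]
contact_force: [0.5, 1.0, -1.8]
width: 0.0664
gripper_force: 30.0
time: 22.83
tool_pos: [0.5597, -0.3042, 0.2632]
tool_rot: [-2.22, -2.22, 0.001]
contact_force: [-0.2, 0.9, -2.9]
width: 0.0661
gripper_force: 30.0
```

```bash
python3 -m handwheel '{"travel":[[-0.1,0.1,2],[0,0.1,2.5],[0,0,2.5],[0,0,2.5],[0,0,1.5],[0,0,0.8],[0,0,0],[0,0,0]],"twist":[0,0,0,0,0,0,0,0],"gripper":[0.4,0.4,0.4,0.4,0.4,0.4,0.4,0.4]}'
```

```text
time: 23.5
tool_pos: [0.5623, -0.3055, 0.1473]
tool_rot: [2.22, 2.222, 0.0]
contact_force: [0.3, -0.5, -1.0]
width: 0.0661
gripper_force: 30.0
```

```bash
python3 -m handwheel '{"travel":[[0,0,1],[0,0,1.2],[0,0,1],[0,0,0.7],[0,0,0.5],[0,0,0.2],[0,0,0.1],[0,0,0.1],[0,0,0]],"twist":[0,0,0,0,0,0,0,0,0],"gripper":[0.4,0.4,0.4,0.4,0.4,0.4,0.4,0.4,0.4]}'; python3 -m handwheel '{"travel":[[0,0,0.1],[0,0,0.1],[0,0,0]],"twist":[0,0,0],"gripper":[0.4,0.4,0.4]}'
```

```text
time: 24.25
tool_pos: [0.5621, -0.3061, 0.0987]
tool_rot: [2.221, 2.221, 0.0]
contact_force: [0.4, -0.3, -2.3]
width: 0.0661
gripper_force: 30.0
time: 24.5
tool_pos: [0.562, -0.306, 0.0964]
tool_rot: [2.221, 2.221, 0.0]
contact_force: [0.0, -0.7, -2.9]
width: 0.0661
gripper_force: 30.0
```

```bash
python3 -m handwheel '{"travel":[[0,0,0.1],[0,0,0.05],[0,0,0]],"twist":[0,0,0],"gripper":[0.4,0.4,0.4]}';python3 -m handwheel '{"travel":[[0,0,0.05],[0,0,0.05],[0,0,0]],"twist":[0,0,0],"gripper":[0.4,0.4,0.4]}'
```

```text
time: 24.75
tool_pos: [0.562, -0.306, 0.0949]
tool_rot: [-2.221, -2.221, 0.0]
contact_force: [0.1, 0.9, -2.2]
width: 0.066
gripper_force: 30.0
time: 25.0
tool_pos: [0.562, -0.3061, 0.0948]
tool_rot: [2.221, 2.221, -0.0]
contact_force: [-3.9, 0.6, 6.7]
width: 0.0663
gripper_force: 30.0
```

```bash
python3 -m handwheel '{"travel":[[0,0,0],[0,0,0],[0,0,0],[0,0,0],[0,0,-1],[0,0,-2],[0,0,-3],[0,0,-3],[0,0,-3],[0,0,-3],[0,0,-1],[0,0,0]],"twist":[0,0,0,0,0,0,0,0,0,0,0,0],"gripper":[0.17,0.17,0.17,0.17,0.17,0.17,0.17,0.17,0.1,0,0,0]}'; python3 -m handwheel '{"travel":[[3.6,0,0],[3.7,0,0],[3.7,0,0],[3.7,0,0],[3.7,0,0],[3.7,0,0],[3.7,0,0],[3.7,0,0],[3.7,0,0],[3.7,0,0],[3.7,0,0],[3.7,0,0]],"twist":[0,0,0,0,0,0,0,0,0,0,0,0],"gripper":[0,0,0,0,0,0,0,0,0,0,0,0]}';python3 -m handwheel '{"travel":[[3.7,0,0],[3.7,0,0],[3.7,0,0],[3.6,-0.4,0],[0,0,2],[0,0,3],[0,0,3],[0,0,1],[0,0,0],[0,0,0]],"twist":[0,0,0,0,0,0,0,0,0,0],"gripper":[0,0,0,0,0,0,0,0,0,0]}'
```

```text
time: 26.0
tool_pos: [0.5626, -0.3064, 0.2574]
tool_rot: [2.218, 2.218, 0.002]
contact_force: [1.0, 1.0, -0.7]
width: 0.0938
gripper_force: 0.0
time: 27.0
tool_pos: [0.5612, 0.1387, 0.2522]
tool_rot: [-2.22, -2.22, 0.003]
contact_force: [0.1, 0.3, -0.9]
width: 0.094
gripper_force: 0.0
time: 27.83
tool_pos: [0.5581, 0.2839, 0.1642]
tool_rot: [-2.222, -2.221, 0.001]
contact_force: [-0.2, -0.4, 0.3]
width: 0.0936
gripper_force: 0.0
```

```bash
python3 -m handwheel '{"travel":[[-0.2,0,2],[0,0,2.5],[0,0,2.5],[0,0,2],[0,0,1.2],[0,0,0.8],[0,0,0],[0,0,0],[0,0,0],[0,0,0],[0,0,0],[0,0,0]],"twist":[0,0,0,0,0,0,0,0,0,0,0,0],"gripper":[0,0,0,0,0,0,0,0,0.4,0.4,0.4,0.4]}' 20; python3 -m handwheel '{"travel":[[0,0,0],[0,0,0],[0,0,-1],[0,0,-2],[0,0,-2.5],[0,0,-2.5],[0,0,-2.5],[0,0,-2.5],[0,0,0],[0,0,0]],"twist":[0,0,0,0,0,0,0,0,0,0],"gripper":[0.4,0.4,0.4,0.4,0.4,0.4,0.4,0.4,0.4,0.4]}'; python3 - <<'E'
from h import *
d=cam('side');cv2.imwrite('pics/s6.png',cv2.resize(d['frame'][120:320,180:420],(720,600))[:,:,::-1])
E
```

```text
time: 28.83
tool_pos: [0.5582, 0.2821, 0.0546]
tool_rot: [2.221, 2.221, 0.001]
contact_force: [-0.1, -0.2, 1.3]
width: 0.0706
gripper_force: 0.0
time: 29.67
tool_pos: [0.5583, 0.2821, 0.1854]
tool_rot: [2.221, 2.221, 0.003]
contact_force: [-0.8, -0.2, -1.5]
width: 0.0667
gripper_force: 20.0
```

View pics/s6.png

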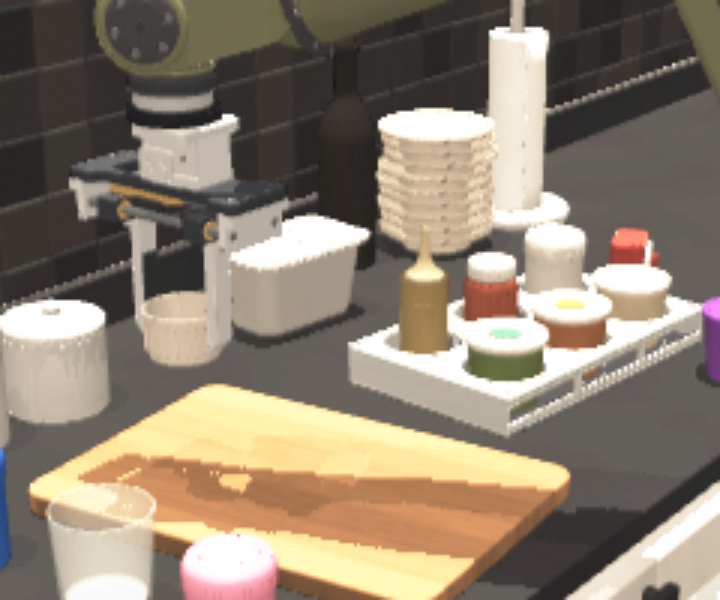

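The ramekin is held rim up, at (185,330), and the three bottles are in place. Carry it over the green lid.

```bash
python3 -m handwheel '{"travel":[[-2,-0.5,0],[-3.4,-0.8,0],[-3.4,-0.8,0],[-3.4,-0.8,0],[-3.4,-0.8,0],[-3.4,-0.8,0],[-3.4,-0.8,0],[-3.4,-0.8,0],[-3.4,-0.8,0],[-3.4,-0.8,0],[-3.4,-0.6,0],[0,0,0]],"twist":[0,0,0,0,0,0,0,0,0,0,0,0],"gripper":[0.4,0.4,0.4,0.4,0.4,0.4,0.4,0.4,0.4,0.4,0.4,0.4]}'; python3 -m handwheel '{"travel":[[0,0,1],[0,0,1],[0,0,0],[0,0,0]],"twist":[0,0,0,0],"gripper":[0.4,0.4,0.4,0.4]}';python3 - <<'E'
from h import *
d=cam('side');cv2.imwrite('pics/s7.png',cv2.resize(d['frame'][140:290,280:430],(600,600),interpolation=cv2.INTER_CUBIC)[:,:,::-1])
P=cloud(d);X,Y,Z=P[...,0],P[...,1],P[...,2]
hsv=cv2.cvtColor(d['frame'],cv2.COLOR_RGB2HSV)
k=(Z>.07)&(Z<.085)&(np.hypot(X-.475,Y+.0785)<.05); print(circ(P[k][:,:2]),np.median(Z[k]))
d=dict(np.load('side0.npz'));P=cloud(d);X,Y,Z=P[...,0],P[...,1],P[...,2]
k=(Z>.07)&(Z<.085)&(np.hypot(X-.475,Y+.0785)<.05); print('before',circ(P[k][:,:2]),np.median(Z[k]))
E
```

```text
time: 30.72
tool_pos: [0.4734, -0.0822, 0.1827]
tool_rot: [-2.225, -2.216, 0.003]
contact_force: [0.4, 0.6, -1.2]
width: 0.0661
gripper_force: 20.0
time: 31.05
tool_pos: [0.4746, -0.0769, 0.1627]
tool_rot: [-2.218, -2.221, 0.002]
contact_force: [0.1, 0.5, -1.7]
width: 0.067
gripper_force: 20.0
[ 4.762e-01 -7.410e-02  4.400e-02  4.758e-01 -7.510e-02  4.740e-02
  2.840e+02] 0.07527197848407652
before [ 4.768e-01 -7.580e-02  4.370e-02  4.775e-01 -7.650e-02  4.700e-02
  2.820e+02] 0.07512358408360642
```

View pics/s7.png

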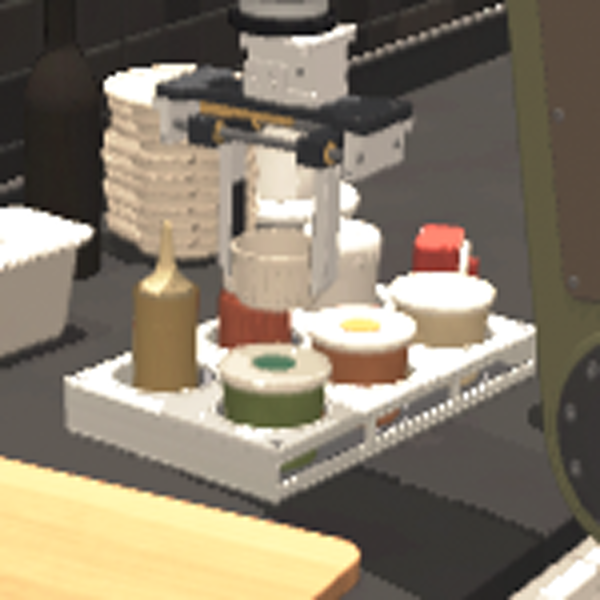

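The ramekin hangs level above the green lid, at (270,270). Lower it.

```bash
python3 -m handwheel '{"travel":[[-0.1,0,1.2],[0,0,1.2],[0,0,1],[0,0,0.6],[0,0,0.4],[0,0,0.2],[0,0,0.1],[0,0,0],[0,0,0]],"twist":[0,0,0,0,0,0,0,0,0],"gripper":[0.4,0.4,0.4,0.4,0.4,0.4,0.4,0.4,0.4]}'; python3 -m handwheel '{"travel":[[0,0,0.1],[0,0,0.1],[0,0,0]],"twist":[0,0,0],"gripper":[0.4,0.4,0.4]}'
```

```text
time: 31.85
tool_pos: [0.4752, -0.079, 0.1173]
tool_rot: [2.221, 2.221, 0.0]
contact_force: [-0.4, -0.4, -0.9]
width: 0.0666
gripper_force: 20.0
time: 32.1
tool_pos: [0.4749, -0.079, 0.1149]
tool_rot: [-2.221, -2.221, 0.0]
contact_force: [-0.3, -0.2, -1.5]
width: 0.0665
gripper_force: 20.0
```

```bash
python3 -m handwheel '{"travel":[[0,0,0.1],[0,0,0.1],[0,0,0]],"twist":[0,0,0],"gripper":[0.4,0.4,0.4]}'; python3 -m handwheel '{"travel":[[0,0,0.1],[0,0,0.05],[0,0,0]],"twist":[0,0,0],"gripper":[0.4,0.4,0.4]}'
```

```text
time: 32.35
tool_pos: [0.4749, -0.079, 0.1128]
tool_rot: [-2.221, -2.221, 0.0]
contact_force: [-0.0, 0.1, -1.0]
width: 0.067
gripper_force: 20.0
time: 32.6
tool_pos: [0.4751, -0.0792, 0.1119]
tool_rot: [2.221, 2.221, -0.0]
contact_force: [-3.0, -0.4, 4.8]
width: 0.0669
gripper_force: 20.0
```

It's on the lid. Release, rise and look from above.

```bash
python3 -m handwheel '{"travel":[[0,0,0],[0,0,0],[0,0,0],[0,0,0],[0,0,-1],[0,0,-2],[0,0,-3],[0,0,-3],[0,0,-3],[0,0,-3],[0,0,-3],[0,0,-2]],"twist":[0,0,0,0,0,0,0,0,0,0,0,0],"gripper":[0.15,0.15,0.15,0.15,0.15,0.15,0.15,0.1,0,0,0,0]}'; python3 -m handwheel '{"travel":[[0,1,0],[0,1,0],[0,1,0],[0,0,0],[0,0,0],[0,0,0],[0,0,0]],"twist":[0,0,0,0,0,0,0],"gripper":[0,0,0,0,0,0,0]}'; python3 - <<'E'
from h import *
c=cam('wrist','w8.png');P=cloud(c);X,Y,Z=P[...,0],P[...,1],P[...,2]
def s(n,x,y,lo,hi,R=.05):
    k=(np.hypot(X-x,Y-y)<R)&(Z>lo)&(Z<hi); print(n,circ(P[k][:,:2]),'zmax',np.round(np.percentile(Z[k],99),4))
s('ram rim',.475,-.0785,.112,.125)
s('lid g',.475,-.0785,.07,.085); s('lid o',.4678,-.186,.07,.085)
s('jar cap',.5714,-.196,.092,.105); s('shaker top',.562,-.3055,.085,.115)
s('bottle noz',.581,-.088,.13,.17,.03); s('bottle body',.581,-.088,.06,.11,.04)
d=cam('side');cv2.imwrite('pics/s8.png',cv2.resize(d['frame'][140:290,280:430],(600,600),interpolation=cv2.INTER_CUBIC)[:,:,::-1])
E
```

```text
time: 33.6
tool_pos: [0.475, -0.079, 0.3153]
tool_rot: [2.219, 2.219, 0.003]
contact_force: [0.6, -0.7, 1.0]
width: 0.094
gripper_force: 0.0
time: 34.18
tool_pos: [0.5045, -0.079, 0.3117]
tool_rot: [2.221, 2.221, 0.0]
contact_force: [0.5, -0.2, 0.0]
width: 0.0936
gripper_force: 0.0
ram rim [ 4.748e-01 -7.980e-02  3.410e-02  4.745e-01 -7.970e-02  3.440e-02
  1.167e+03] zmax 0.121
lid g [ 4.766e-01 -7.400e-02  3.890e-02  4.755e-01 -7.730e-02  4.170e-02
  4.115e+03] zmax 0.085
lid o [ 4.680e-01 -1.858e-01  4.170e-02  4.678e-01 -1.857e-01  4.250e-02
  5.145e+03] zmax 0.0802
jar cap [ 5.714e-01 -1.958e-01  2.600e-02  5.718e-01 -1.964e-01  2.680e-02
  2.241e+03] zmax 0.1022
shaker top [ 5.614e-01 -3.042e-01  3.340e-02  5.606e-01 -2.967e-01  3.270e-02
  1.161e+03] zmax 0.1079
bottle noz [ 5.787e-01 -8.630e-02  6.500e-03  5.794e-01 -8.660e-02  7.500e-03
  3.470e+02] zmax 0.1649
bottle body [ 5.797e-01 -8.740e-02  2.500e-02  5.799e-01 -8.740e-02  2.540e-02
  1.408e+03] zmax 0.1098
```

View pics/w8.png

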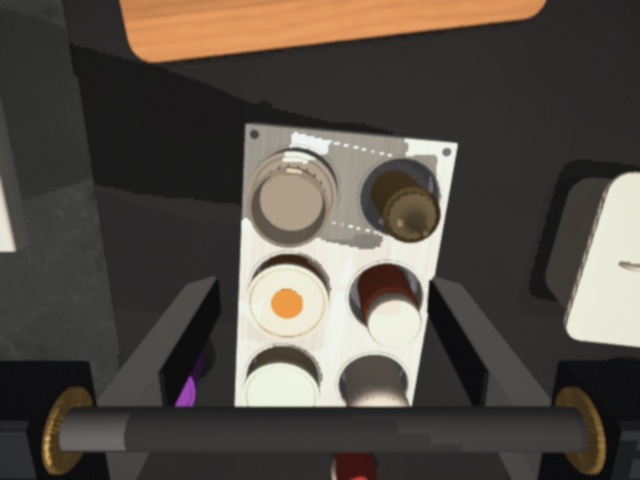

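View pics/s8.png

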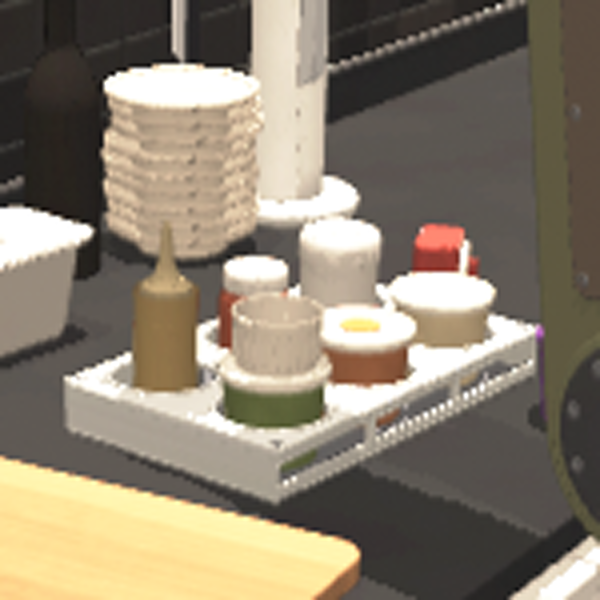

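Both views show everything standing upright in its own well. The ramekin, at (277,335) in the side crop, is centred on the green lid to within about 1.5 mm.

```bash
python3 -c "
from station import order
print(order.job_done())"
```

```text
the job is handed in; nothing more can be done
None
```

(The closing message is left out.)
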